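Refill and lock the ink-pot carrier

TASK

Two pockets of the round ink-pot carrier are empty and its blue lock collar is in the way: swing the collar by its yellow peg fully open, to the black post, then set the two spare ink pots from the table upright into the empty pockets, right down to the bottom and without dropping them. Then swing the collar back until its long arm with the peg points at the red lock post, so that every pot has an arm over its cap. Leave the pots that are already in the carrier in their pockets, and do not disturb the roller, the tape and the stamp block.

Things in the scene. Friction and masses are not known exactly. Their poses are not given: they have to be found in the camera images.
- carrier: fixed round grey carrier, disc 236 mm diameter and 8 mm thick; origin at the centre of its underside, on the table, z up. Four white cups stand on it, centres 82 mm from the axis at 0, 90, 180, 270 deg about its z. A central column (radius 30 mm) carries the lock collar; a black knob (radius 15 mm) on top of it reaches 98 mm above the table.
- pocket0 (a point): centre of the floor of the white cup at 0 deg from the carrier's x axis, 8 mm above the table; cup 44 mm inside diameter, 52 mm outside, walls 16 mm high. Empty when no pot stands on it.
- pocket1 (a point): centre of the floor of the white cup at 90 deg from the carrier's x axis, 8 mm above the table; cup 44 mm inside diameter, 52 mm outside, walls 16 mm high. Empty when no pot stands on it.
- pocket2 (a point): centre of the floor of the white cup at 180 deg from the carrier's x axis, 8 mm above the table; cup 44 mm inside diameter, 52 mm outside, walls 16 mm high. Empty when no pot stands on it.
- pocket3 (a point): centre of the floor of the white cup at 270 deg from the carrier's x axis, 8 mm above the table; cup 44 mm inside diameter, 52 mm outside, walls 16 mm high. Empty when no pot stands on it.
- collar_ring (a joint): angle (rad) of the blue lock collar about the carrier's vertical axis, counter-clockwise seen from above, 0 to 1.05; stays where it is left (1.5 N at the peg moves it). 0 = open stop: long arm points at the black post, all arms midway between the cups. 0.785 = locked: long arm points at the red post, each arm over a cup. It can be pushed past the lock mark.
- collar_top (a point): centre of the blue lock collar's top face, on the carrier's axis, 81 mm above the table. The collar is a disc of radius 46 mm with four flat arms 16 mm wide, 90 deg apart, 75 to 81 mm above the table (seated pots end at 70 mm); three arms reach to 94 mm, the long one with the peg to 112 mm from the axis.
- peg_top (a point): centre of the top of the upright yellow peg on the collar's long arm: 14 mm diameter, 28 mm tall, standing 81 to 109 mm above the table, 100 mm from the carrier's axis.
- lock_mark (a point): centre of the top of the red lock post on the carrier's rim, 121 mm from the axis (in line with pocket0), 80 mm above the table; 10 mm wide along the rim, 6 mm thick.
- open_mark (a point): centre of the top of the black open post on the carrier's rim, 121 mm from the axis, same size, 45 deg clockwise from the red post seen from above.
- pot_a: closed round ink pot, 36 mm diameter, 62 mm tall (48 mm green body, white cap above, as wide), 90 g. Origin: centre of its underside, z up. It stands in one of the pockets from the start.
- pot_b: closed round ink pot, 36 mm diameter, 62 mm tall (48 mm blue body, white cap above, as wide), 90 g. Origin: centre of its underside, z up. It stands in one of the pockets from the start.
- spare_a: closed round ink pot, 36 mm diameter, 62 mm tall (48 mm yellow body, white cap above, as wide), 90 g. Origin: centre of its underside, z up. A spare, standing on the table.
- spare_b: closed round ink pot, 36 mm diameter, 62 mm tall (48 mm red body, white cap above, as wide), 90 g. Origin: centre of its underside, z up. A spare, standing on the table.
- roller: bystander: small paint roller, 195 mm long, 65 mm wide and 36 mm high, lying along its x, blue handle to -x, yellow roll at +75 mm; origin under its middle.
- tape: bystander: roll of purple tape lying flat, 96 mm outside diameter, 25 mm high; origin at the centre of its underside.
- stamp: bystander: dark stamp block with a green face, 50 x 35 x 28 mm; origin at the centre of its underside.
Things that resemble listed ones, but are neither listed nor needed, are in the scene too. What is shaped like the pot_b but orange is not meant.

How it is judged:
On the way, in this order (a step that is already met when the one before it is completed fails the run):
1. the collar is swung fully open, within 0.12 rad of its open stop (value of joint collar_ring below 0.12 rad), for 0.1 s.
2. one spare pot stands at the bottom of an empty pocket ((((horizontal distance between spare_a and pocket0 below 0.009 m or horizontal distance between spare_a and pocket1 below 0.009 m or horizontal distance between spare_a and pocket2 below 0.009 m or horizontal distance between spare_a and pocket3 below 0.009 m) and height (world z) of spare_a between 0.003 and 0.013 m and angle between spare_a's own z axis and vertical below 0.12 rad) or ((horizontal distance between spare_b and pocket0 below 0.009 m or horizontal distance between spare_b and pocket1 below 0.009 m or horizontal distance between spare_b and pocket2 below 0.009 m or horizontal distance between spare_b and pocket3 below 0.009 m) and height (world z) of spare_b between 0.003 and 0.013 m and angle between spare_b's own z axis and vertical below 0.12 rad))), for 0.1 s.
3. both spare pots stand at the bottom of the empty pockets ((horizontal distance between spare_a and pocket0 below 0.009 m or horizontal distance between spare_a and pocket1 below 0.009 m or horizontal distance between spare_a and pocket2 below 0.009 m or horizontal distance between spare_a and pocket3 below 0.009 m) and height (world z) of spare_a between 0.003 and 0.013 m and angle between each of spare_a, spare_b's own z axis and vertical below 0.12 rad and (horizontal distance between spare_b and pocket0 below 0.009 m or horizontal distance between spare_b and pocket1 below 0.009 m or horizontal distance between spare_b and pocket2 below 0.009 m or horizontal distance between spare_b and pocket3 below 0.009 m) and height (world z) of spare_b between 0.003 and 0.013 m), for 0.1 s.
4. the collar points at the red lock post, within 0.08 rad, over four seated pots (all of step 3 and value of joint collar_ring between 0.705398 and 0.865398 rad and (horizontal distance between pot_a and pocket0 below 0.009 m or horizontal distance between pot_a and pocket1 below 0.009 m or horizontal distance between pot_a and pocket2 below 0.009 m or horizontal distance between pot_a and pocket3 below 0.009 m) and height (world z) of pot_a between 0.003 and 0.013 m and angle between each of pot_a, pot_b's own z axis and vertical below 0.12 rad and (horizontal distance between pot_b and pocket0 below 0.009 m or horizontal distance between pot_b and pocket1 below 0.009 m or horizontal distance between pot_b and pocket2 below 0.009 m or horizontal distance between pot_b and pocket3 below 0.009 m) and height (world z) of pot_b between 0.003 and 0.013 m), for 0.2 s.
At the end, for the whole second after the job is handed in: The collar rests within 0.08 rad of the lock mark (0.785 rad), and all four pots stand upright (within 0.12 rad) and at rest, one in each pocket, within 9 mm of its centre and 5 mm of its floor (all of step 4 and velocity of joint collar_ring between -0.05 and 0.05 rad/s and linear speed of each of pot_a, pot_b, spare_a, spare_b below 0.03 m/s); the robot touches nothing.
It fails at once if a pot that was already in the carrier is taken out or moved by more than 20 mm (distance of any of pot_a, pot_b from where it was at the start of the episode above 0.02 m).
It fails at once if a spare pot is dropped (faster than 0.6 m/s while the fingers do not hold it) ((linear speed of spare_a above 0.6 m/s and contact force between the fingers and spare_a below 0.1 N) or (linear speed of spare_b above 0.6 m/s and contact force between the fingers and spare_b below 0.1 N)).
It fails at once if the paint roller is moved by more than 20 mm (distance of roller from where it was at the start of the episode above 0.02 m).
It fails at once if the roll of tape is moved by more than 20 mm (distance of tape from where it was at the start of the episode above 0.02 m).
It fails at once if the stamp block is moved by more than 20 mm (distance of stamp from where it was at the start of the episode above 0.02 m).
It also fails if it takes over 72 s, if anything falls off the work surface, if the arm or the gripper's body presses on something with over 40 N, if the wrist force passes 120 N, or if a joint passes its speed limit or range.

ROBOT

A 7-joint arm with a two-finger parallel gripper is mounted at the origin on the work surface. World frame = base frame: x ahead of the robot, y to its left, z up, the work surface at z = 0. Lengths are in m, angles in rad, forces in N, time in s.
With the tool pointing down it reaches from about 0.4 to 0.85 m from the base axis. Payload 10.4 kg.
Tool frame: the origin (TCP) lies between the finger pads; the fingertips stand 19 mm ahead of it and the grasp point (between the pads) is the TCP (manip.tips_ahead is the distance from the TCP to the fingertips, in m); z points along the fingers, y is the line along which they close (so a half turn about z gives the same grasp; the last joint's range is limited). The gripper opens to 85 mm and grips with 20 to 120 N. Pads are 22 mm wide; open, the fingers measure 114 mm over their backs; the gripper's body (76 mm by 85 mm) begins 54 mm behind the grasp point. The pads swing forward as they close: fully open they stand 13 mm farther back than shut.
Start: joints at [-1.215, 0.332, -0.065, 1.46, 0.022, 1.35, -0.088], TCP at [0.231, 0.581, 0.25] pointing down, gripper open.
Joint ranges: [-2.6, 2.6], [-0.5, 2.12], [-1.47, 1.34], [0.16, 2.42], [-1.27, 4.41], [0.06, 2.06], [-2.6, 2.6]. Speed limits (rad/s): [2.22, 2.22, 2.79, 2.79, 3.14, 3.14, 3.14].

INTERFACE

Orientations are given as a unit quaternion [x, y, z, w].
In Python, from workcell import manip, viewer gives the robot as it stands.
- The arm moves only by the tool arm_command, never from a script. Its argument "series" is text: rows parted by semicolons, each of 5 numbers parted by spaces: the closure, from 0 (fully open) to 1 (shut), then the shift along the tool's x, y, z normalised to -1 to 1, where 1 is 0.4 m, then the turn about the tool's z normalised to -1 to 1, where 1 is 180 degrees. In form: jaw tx ty tz spin; .... A call has exactly 10 rows; each row shifts and turns the commanded pose from where the row before left it, along the tool's axes as they then stand; what a row does not reach is not made up. A row lasts 1/8 s, in which the tool goes at most 62.5 mm and 10.7 degrees, less where a joint would pass 70% of its speed; a pose out of reach is approached as far as the arm can. A call with a number of a shift or a turn outside -1 to 1 is refused whole. A call with a gripper value outside its range is refused whole. The fingers move at their own pace and stop on an object; "newtons" is the grip in N (left out, the last holds). Time passes only in rows, so rows that do not move let the fingers close, or fill a call up. It gives the time, the measured TCP pose, the force, the opening and the grip force at its end, in the units of the state.
- manip.get_obs(): the state, without advancing time (a new reading comes with each control period).
- viewer.camera(name): name is "side" or "top" or "wrist"; returns a dict with "pixels" (480x640x3 uint8, red, green, blue), "intrinsics" (3x3 intrinsics, pixels), "D" ([k1, k2, p1, p2, k3] as OpenCV has them; the pictures are not rectified), "extrinsics" (4x4, takes a point from world to camera coordinates). Camera axes: x right, y up, looking along -z (the intrinsics and any distortion apply to the point x, -y, -z); pixel columns grow to the right and rows downward; lengths in m; the calibration is good to about 2 mm. A picture is of the moment at which its call begins. There is no depth.
- manip.hand_in(): hands the job in; it is judged then, once.
The state is a dict: "clock": time; "joint_pos": joint angles; "joint_velocities": joint speeds; "tau": joint torques, N m; "position": TCP position; "ee_rot": TCP orientation; "ft_force": force on the tool from outside, world axes, zero at the start; "torque": the same for the moment, N m; "grip_width": opening from 0.0 (shut) to 1.0 (fully open); "grasp_force": force on a finger pad.
Only numpy, scipy, OpenCV 4.12 (cv2) and the standard library are available. Lean on these libraries where they do the work, as an engineer would, in place of code of your own. Each camera call takes 0.05 s, during which the arm holds its last target. There are 200 camera calls.

## Working session

There is one attempt and no reset: what is moved stays moved. The work goes in short steps, Python scripts to look and compute and a tool call to move; the robot and the scene stay as the last step left them, time stands still between calls to the robot, and variables do not carry over. Pictures are saved under pics/ and viewed, at most 13 in all, crops included, and the job is handed in when it is done.

Besides the shell and the picture viewer there is one more tool, called after ">>>" by a JSON object that holds its "fn" and its "kwargs", one argument or row to a line. arm_command: Moves the arm, as the interface text tells. Scaled input: -1 to 1 covers 0.4 m each way for a shift and 180 degrees each way for a turn. Its arguments: {"type":"object","properties":{"series":{"type":"string"},"newtons":{"type":"number"}},"required":["series"]}

```bash
mkdir -p pics; ls; cat > h.py <<'E'
import numpy as np, cv2, pickle
from workcell import manip, viewer
def snap(n,f):
    c=viewer.camera(n); cv2.imwrite(f'pics/{f}.png',c['pixels'][:,:,::-1]); pickle.dump(c,open(f'pics/{f}.pkl','wb')); return c
def load(f): return pickle.load(open(f'pics/{f}.pkl','rb'))
F=np.diag([1.,-1,-1])
def P(c): # cv-style R,t
    E=np.array(c['extrinsics']); return F@E[:3,:3],F@E[:3,3]
def proj(c,X):
    R,t=P(c); return cv2.projectPoints(np.float64(X).reshape(-1,1,3),cv2.Rodrigues(R)[0],t,np.array(c['intrinsics'],float),np.array(c['D'],float))[0][:,0]
def ray(c,uv):
    R,t=P(c); p=cv2.undistortPoints(np.float64(uv).reshape(-1,1,2),np.array(c['intrinsics'],float),np.array(c['D'],float))[:,0]
    d=np.c_[p,np.ones(len(p))]@R; return -R.T@t, d/np.linalg.norm(d,axis=1)[:,None]
def atz(c,uv,z):
    o,d=ray(c,uv); return o+d*((z-o[2])/d[:,2])[:,None]
def tri(cs,uvs):
    A=np.zeros((3,3));b=np.zeros(3);L=[]
    for c,u in zip(cs,uvs):
        o,d=ray(c,u);M=np.eye(3)-np.outer(d[0],d[0]);A+=M;b+=M@o;L.append((M,o))
    X=np.linalg.solve(A,b); return X,[np.linalg.norm(M@(X-o)) for M,o in L]
E
python3 - <<'E'
from h import *
for n in('top','side'):
    c=snap(n,n+'0'); print(n,P(c)[0].round(2).tolist(),ray(c,[[320,240]])[0].round(3),c['intrinsics'][0])
print(manip.get_obs())
E
```

```text
pics
top [[-0.01, -1.0, -0.01], [-0.98, 0.01, -0.19], [0.19, 0.01, -0.98]] [ 0.404 -0.026  1.024] [473.68453301   0.         313.68731296]
side [[0.68, -0.74, 0.02], [-0.39, -0.37, -0.84], [0.63, 0.57, -0.54]] [-0.159 -0.696  0.731] [497.00044999   0.         314.38052158]
{'clock': 0.1, 'joint_pos': array([-1.2146069 ,  0.33280319, -0.06472268,  1.46084023,  0.02161617,
        1.34991616, -0.08851771]), 'joint_velocities': array([-0.00164699, -0.00012973,  0.00120248, -0.00325619, -0.00013614,
       -0.00095676, -0.00108606]), 'tau': array([ 1.27570744e-03, -6.26741552e+01,  4.92280105e-02, -3.92435861e+01,
        1.64790539e-02,  6.98310017e-03,  1.13899247e-05]), 'position': array([0.231002  , 0.58040995, 0.24960714]), 'ee_rot': array([ 1.88251594e-01,  9.82120631e-01, -6.29358480e-04, -8.70188352e-05]), 'ft_force': array([-0.45598103,  0.25343674,  0.06700327]), 'torque': array([0.00048253, 0.01409272, 0.01598744]), 'grasp_force': 0.0, 'grip_width': 0.9978040550695935}
```

View pics/top0.png

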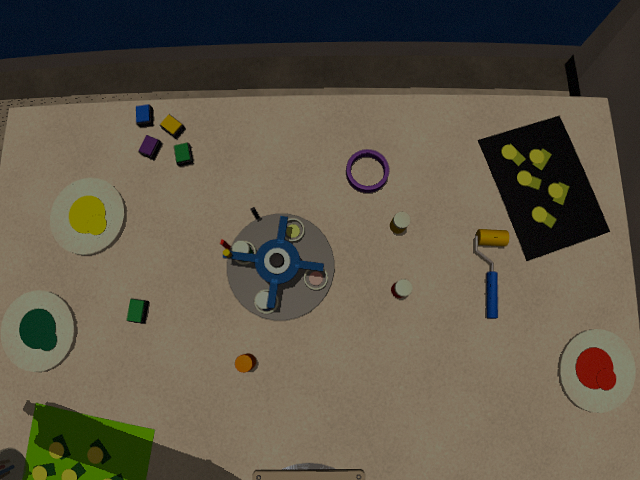

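View pics/side0.png

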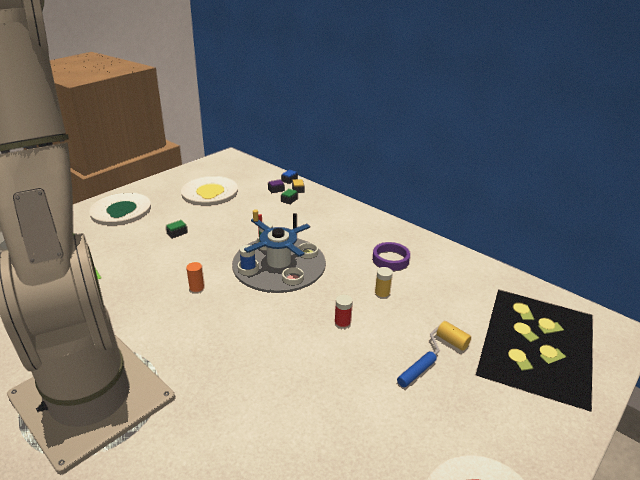

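Top: the carrier is at about (281,266), with the collar peg by the red post at (226,250). The black post is at (256,213). White-capped pots stand at (400,222) and (402,289), and an orange one at (245,363). Side: the yellow pot is at (384,282), the red at (343,312) and the orange decoy at (195,277). The yellow and red ones fit the spares. I'll enlarge to confirm.

```bash
python3 - <<'E'
from h import *
def crop(f,x,y,w,h,s):
    im=cv2.imread(f'pics/{f}.png')[y:y+h,x:x+w]; im=cv2.resize(im,None,fx=s,fy=s,interpolation=cv2.INTER_CUBIC)
    im=cv2.convertScaleAbs(im,alpha=1.4,beta=10)
    for i in range(0,w,20): cv2.putText(im,str(x+i),(i*s,8),0,.3,(0,0,255)); cv2.line(im,(i*s,10),(i*s,14),(0,0,255))
    for i in range(0,h,20): cv2.putText(im,str(y+i),(0,i*s+4),0,.3,(0,0,255)); cv2.line(im,(20,i*s),(25,i*s),(0,0,255))
    cv2.imwrite(f'pics/{f}_crop.png',im)
crop('top0',217,200,200,130,4); crop('side0',218,202,190,130,4)
E
```

```text
(no output)
```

View pics/top0_crop.png

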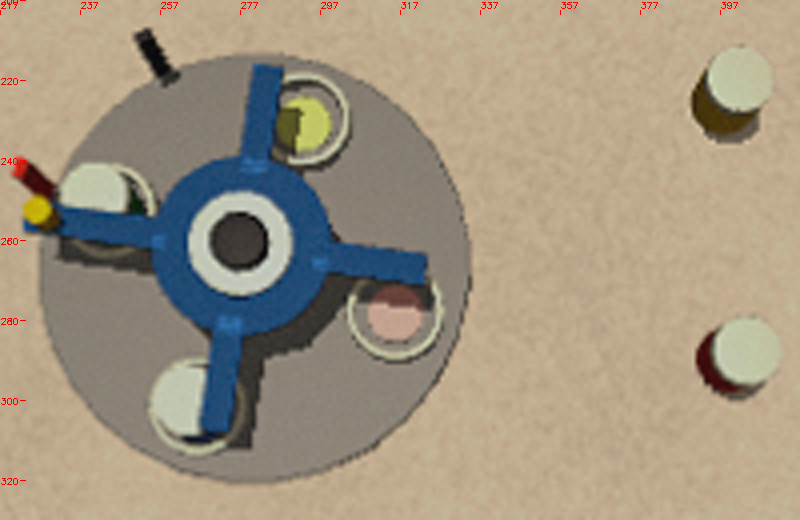

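View pics/side0_crop.png

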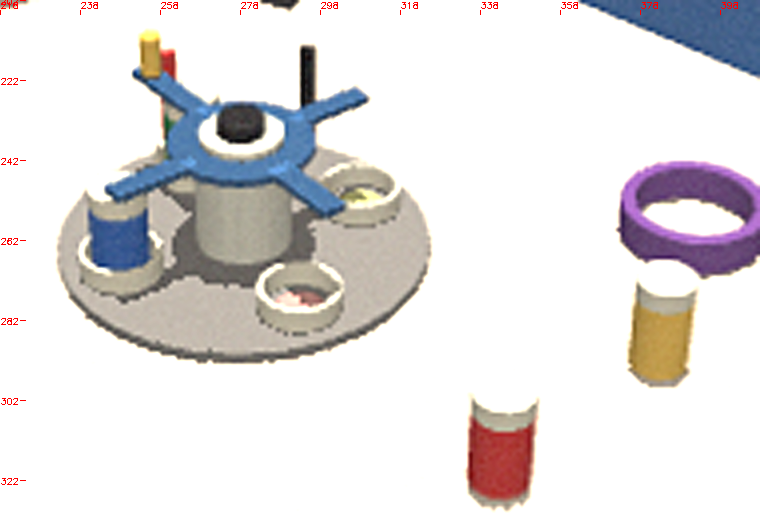

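The crops show the empty cups at top (294,230) and (316,278). The spares are yellow at (401,220) and red at (404,288). They fit by body colour in the side view; the orange one at (245,363) is excluded. Next I triangulate and fit.

```bash
cat > m.py <<'E'
from h import *
from scipy.optimize import least_squares
t=load('top0');s=load('side0')
C=lambda o,p:[o[0]+p[0]/4,o[1]+p[1]/4]
T=lambda *p:C((216.9,199.9),p); S=lambda *p:C((217.9,201.9),p)
pts={'knob':(T(240,240),S(241,111)),'black':(T(145,35),S(308,48)),'red':(T(22,168),S(167,52)),'peg':(T(39,208),S(149,35)),
'cupA':(T(307,120),S(358,183)),'cupB':(T(395,310),S(300,282)),'spare_a':(T(738,79),S(667,277)),'spare_b':(T(747,351),S(504,397))}
for k,(a,b) in pts.items():
    X,e=tri([t,s],[a,b]); print(k,X.round(4),np.round(e,4))
def model(p):
    x,y,w,q=p
    pol=lambda r,a,z:[x+r*np.cos(w+a),y+r*np.sin(w+a),z]
    return {'knob':[x,y,.098],'black':pol(.121,-np.pi/4,.08),'red':pol(.121,0,.08),'peg':pol(.1,q-np.pi/4,.109),'cupA':pol(.082,-np.pi/2,.024),'cupB':pol(.082,np.pi,.024)}
def res(p):
    m=model(p); return np.concatenate([np.r_[proj(t,m[k])[0]-pts[k][0],proj(s,m[k])[0]-pts[k][1]] for k in m])
r=least_squares(res,[.55,.06,1.5,.8]); print(r.x.round(4),np.abs(r.fun).max(),r.fun.reshape(-1,4).round(1).tolist())
E
python3 m.py
```

```text
knob [0.5395 0.0539 0.1041] [0.001 0.001]
black [0.6495 0.1052 0.0825] [0.0007 0.0007]
red [0.5807 0.1672 0.0831] [0.0008 0.0008]
peg [0.5548 0.1527 0.1119] [0.0002 0.0002]
cupA [0.6142 0.0252 0.0298] [0. 0.]
cupB [ 0.5124 -0.0216  0.0292] [0.0014 0.0014]
spare_a [ 0.6268 -0.2024  0.0639] [0.0016 0.0016]
spare_b [ 0.485  -0.2007  0.0601] [0.001 0.001]
[0.5406 0.0553 1.2206 0.9834] 1.8206980967391928 [[-0.1, -0.5, -0.4, 1.8], [-0.1, -0.3, -0.3, 0.6], [-0.3, -0.7, -0.3, 0.6], [-0.4, -0.3, -0.1, 0.7], [-0.8, -1.0, 0.3, 1.0], [0.5, -0.3, -0.5, 1.8]]
```

```bash
cat > plan.py <<'E'
import sys
from h import *
from scipy.spatial.transform import Rotation as Ro
# plan.py x y z ydir_deg n nspin : rows to go from measured pose
def plan(x,y,z,yd,n,ns=None,jaw=0,p0=None,yd0=None):
    o=manip.get_obs(); R=Ro.from_quat(o['ee_rot']).as_matrix(); p=o['position'] if p0 is None else p0
    a=np.degrees(np.arctan2(R[1,1],R[0,1])) if yd0 is None else yd0
    d=(yd-a+90)%180-90; ns=ns or n
    dp=(np.array([x,y,z])-p)/n/.4; rows=[]
    print('p',p.round(4),'ydir',round(a,1),'turn cw',round(-d,1),'q7',o['joint_pos'][6].round(2),'t',o['clock'])
    for i in range(n):
        b=np.radians(a+d*min(i,ns)/ns); ty=np.array([np.cos(b),np.sin(b)]); tx=np.array([-ty[1],ty[0]])*1.0
        tx=np.array([-np.sin(b),np.cos(b)])*np.sign(np.cross([0,0,1],[0,1,0])[0]*-1)
        # tool x = y_tool x z_tool, z down
        tx=np.cross([ty[0],ty[1],0],[0,0,-1])[:2]
        rows.append(f"{jaw} {dp[:2]@tx:.4f} {dp[:2]@ty:.4f} {-dp[2]:.4f} {(-d/ns/180 if i<ns else 0):.4f}")
    print('; '.join(rows))
if __name__=='__main__':
    v=[float(a) for a in sys.argv[1:]]; plan(*v[:4],int(v[4]),int(v[5]) if len(v)>5 else None,v[6] if len(v)>6 else 0)
E
sed -i '/tx=np.array/d; s/; tx=np.array(\[-ty\[1\],ty\[0\]\])\*1.0//' plan.py; grep -n "b=np" plan.py
sed -i 's/^        rows.append/        b=0;rows.append/' plan.py; cat plan.py | sed -n 8,18p
cat > pl.py <<'E'
E
rm pl.py
```

```text
d=(yd-a+90)%180-90; ns=ns or n
    dp=(np.array([x,y,z])-p)/n/.4; rows=[]
    print('p',p.round(4),'ydir',round(a,1),'turn cw',round(-d,1),'q7',o['joint_pos'][6].round(2),'t',o['clock'])
    for i in range(n):
        # tool x = y_tool x z_tool, z down
        tx=np.cross([ty[0],ty[1],0],[0,0,-1])[:2]
        b=0;rows.append(f"{jaw} {dp[:2]@tx:.4f} {dp[:2]@ty:.4f} {-dp[2]:.4f} {(-d/ns/180 if i<ns else 0):.4f}")
    print('; '.join(rows))
if __name__=='__main__':
    v=[float(a) for a in sys.argv[1:]]; plan(*v[:4],int(v[4]),int(v[5]) if len(v)>5 else None,v[6] if len(v)>6 else 0)
```

```bash
python3 - <<'E'
s=open('plan.py').read()
s=s.replace("        # tool x","        b=np.radians(a+d*min(i,ns)/ns); ty=np.array([np.cos(b),np.sin(b)])\n        # tool x").replace("b=0;rows","rows")
open('plan.py','w').write(s)
E
python3 plan.py .5548 .1527 .25 -8.7 10 9
```

```text
p [0.231  0.5804 0.2496] ydir 68.3 turn cw 77.0 q7 -0.09 t 0.1
0 -0.1148 -0.0694 -0.0001 0.0475; 0 -0.1238 -0.0516 -0.0001 0.0475; 0 -0.1301 -0.0326 -0.0001 0.0475; 0 -0.1335 -0.0129 -0.0001 0.0475; 0 -0.1339 0.0071 -0.0001 0.0475; 0 -0.1314 0.0270 -0.0001 0.0475; 0 -0.1259 0.0462 -0.0001 0.0475; 0 -0.1176 0.0644 -0.0001 0.0475; 0 -0.1067 0.0812 -0.0001 0.0475; 0 -0.0935 0.0962 -0.0001 0.0000
```

>>> {"fn": "arm_command", "kwargs": {
  "series": "0 -0.115 -0.069 0 0.0475; 0 -0.124 -0.052 0 0.0475; 0 -0.13 -0.033 0 0.0475; 0 -0.133 -0.013 0 0.0475; 0 -0.134 0.007 0 0.0475; 0 -0.131 0.027 0 0.0475; 0 -0.126 0.046 0 0.0475; 0 -0.118 0.064 0 0.0475; 0 -0.107 0.081 0 0.0475; 0 -0.0935 0.096 0 0",
  "newtons": 40
}}

```text
clock: 1.35
position: [0.5551, 0.1514, 0.2501]
ee_rot: [0.759, 0.651, -0.0, -0.0]
ft_force: [0.6, 0.5, 0.5]
grip_width: 1.0
grasp_force: 0.0
```

```bash
python3 - <<'E'
from h import *
o=manip.get_obs();print(o['position'],o['joint_pos'].round(2),o['clock'],manip.tips_ahead)
c=snap('wrist','w1'); print(ray(c,[[320,240]]),proj(c,[[.5406,.0553,.098],[.5548,.1527,.109],[.6142,.0252,.024],[.5124,-.0216,.024]]).round(0))
E
```

```text
[0.55510305 0.1513555  0.2501259 ] [-0.69  0.23  0.41  1.62 -0.09  1.32 -0.42] 1.35 0.019
(array([0.56404531, 0.21862432, 0.37389819]), array([[-0.01918846, -0.26746968, -0.9633752 ]])) [[314. 350.]
 [313. 230.]
 [393. 326.]
 [297. 381.]]
```

View pics/w1.png

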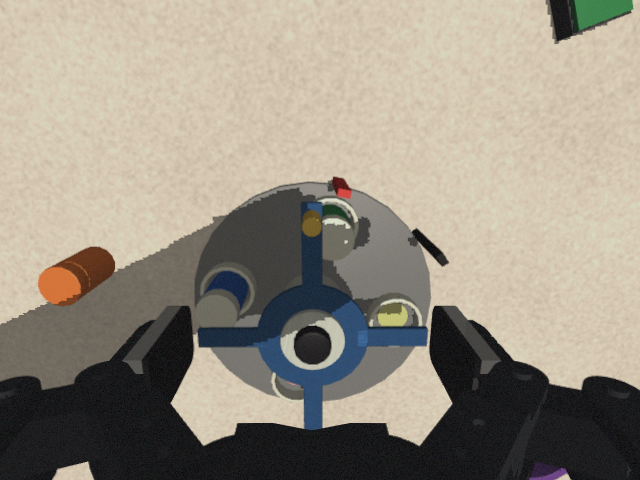

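```bash
cat >> m.py <<'E'
print('--- with wrist')
w=load('w1'); wp={'knob':(312.5,343.5),'black':(444,262),'red':(344,193),'peg':(312,222)}
print({k:proj(w,model(r.x)[k])[0].round(0) for k in wp}, {k:atz(w,[wp[k]],model(r.x)[k][2])[0].round(4) for k in wp})
# per-camera small offset (calibration) as free shift with 2 mm prior
def res3(p):
    m=model(p[:4]); R=[]
    for c,q,o in((t,0,p[4:7]),(s,1,p[7:10]),(w,2,p[10:13])):
        for k in m:
            uv=wp.get(k) if q==2 else pts[k][q]
            if uv is not None: R.append((proj(c,np.array(m[k])+o)[0]-uv)/1.0)
    return np.r_[np.concatenate(R),np.array(p[4:])/.002]
q=least_squares(res3,np.r_[r.x,np.zeros(9)]); print(q.x.round(4),np.abs(q.fun[:-9]).max().round(2))
m=model(q.x[:4]); print({k:np.round(v,4) for k,v in m.items()})
for k in('spare_a','spare_b'):
    f=lambda X:np.r_[proj(t,X+q.x[4:7])[0]-pts[k][0],proj(s,X+q.x[7:10])[0]-pts[k][1]]
    z=least_squares(f,[.55,-.2,.06]); print(k,z.x.round(4),z.fun.round(1))
E
python3 m.py | sed -n '/---/,$p'
```

```text
--- with wrist
{'knob': array([314., 350.]), 'black': array([444., 260.]), 'red': array([346., 194.]), 'peg': array([314., 228.])} {'knob': array([0.5405, 0.0607, 0.098 ]), 'black': array([0.6506, 0.1048, 0.08  ]), 'red': array([0.5811, 0.17  , 0.08  ]), 'peg': array([0.5553, 0.1585, 0.109 ])}
[ 5.4030e-01  5.6800e-02  1.2035e+00  9.9730e-01 -8.0000e-04 -1.1000e-03
 -5.0000e-04  1.6000e-03  1.0000e-04  1.6000e-03 -8.0000e-04  9.0000e-04
 -1.8000e-03] 3.13
{'knob': array([0.5403, 0.0568, 0.098 ]), 'black': array([0.6509, 0.1059, 0.08  ]), 'red': array([0.5838, 0.1697, 0.08  ]), 'peg': array([0.5558, 0.1556, 0.109 ]), 'cupA': array([0.6169, 0.0273, 0.024 ]), 'cupB': array([ 0.5109, -0.0198,  0.024 ])}
spare_a [ 0.6279 -0.2015  0.0605] [ 0.3 -0.3 -0.4  0.1]
spare_b [ 0.4856 -0.1999  0.0568] [ 0.1 -0.1 -0.2  0. ]
```

Wrist view: peg top (312,222), knob (312,344), red post top (344,193), black post top (444,262). These agree with the fit within 3–5 mm. I'll cage the peg with about a 30 mm opening.

```bash
python3 plan.py .556 .155 .105 -9 8 8 .65
```

```text
p [0.5585 0.1435 0.2502] ydir -9.1 turn cw -0.1 q7 -0.42 t 1.4
0.65 0.0034 -0.0013 0.0454 -0.0001; 0.65 0.0034 -0.0013 0.0454 -0.0001; 0.65 0.0034 -0.0013 0.0454 -0.0001; 0.65 0.0034 -0.0013 0.0454 -0.0001; 0.65 0.0034 -0.0013 0.0454 -0.0001; 0.65 0.0034 -0.0013 0.0454 -0.0001; 0.65 0.0034 -0.0013 0.0454 -0.0001; 0.65 0.0034 -0.0013 0.0454 -0.0001
```

>>> {"fn": "arm_command", "kwargs": {
  "series": "0.65 0 0 0.03 0; 0.65 0 0 0.03 0; 0.65 0 0 0.03 0; 0.65 0 0 0.03 0; 0.65 0 0 0.03 0; 0.65 0 0 0 0; 0.65 0 0 0 0; 0.65 0 0 0 0; 0.65 0 0 0 0; 0.65 0 0 0 0"
}}

```text
clock: 2.65
position: [0.5545, 0.1528, 0.1905]
ee_rot: [0.758, 0.652, 0.0, 0.0]
ft_force: [-0.0, -0.1, 0.0]
grip_width: 0.347
grasp_force: 0.0
```

```bash
python3 - <<'E'
from h import *
c=snap('wrist','w2');cv2.imwrite('pics/w2c.png',c['pixels'][:,:,::-1])
o=manip.get_obs();print(o['position'],o['joint_velocities'].round(3),o['grip_width'])
print(proj(c,[[.5403,.0568,.098],[.5558,.1556,.109],[.5838,.1697,.08],[.6509,.1059,.08]]).round(0))
E
python3 plan.py .556 .155 .105 -9 8 8 .65
```

```text
[0.55449627 0.15280973 0.19043118] [-0.     0.003 -0.001  0.003 -0.001  0.002  0.001] 0.35220661890575716
[[314. 400.]
 [315. 254.]
 [358. 211.]
 [476. 293.]]
p [0.5545 0.1528 0.1904] ydir -8.7 turn cw 0.3 q7 -0.41 t 2.7
0.65 0.0007 0.0004 0.0267 0.0002; 0.65 0.0007 0.0004 0.0267 0.0002; 0.65 0.0007 0.0004 0.0267 0.0002; 0.65 0.0007 0.0004 0.0267 0.0002; 0.65 0.0007 0.0004 0.0267 0.0002; 0.65 0.0007 0.0004 0.0267 0.0002; 0.65 0.0007 0.0004 0.0267 0.0002; 0.65 0.0007 0.0004 0.0267 0.0002
```

View pics/w2c.png

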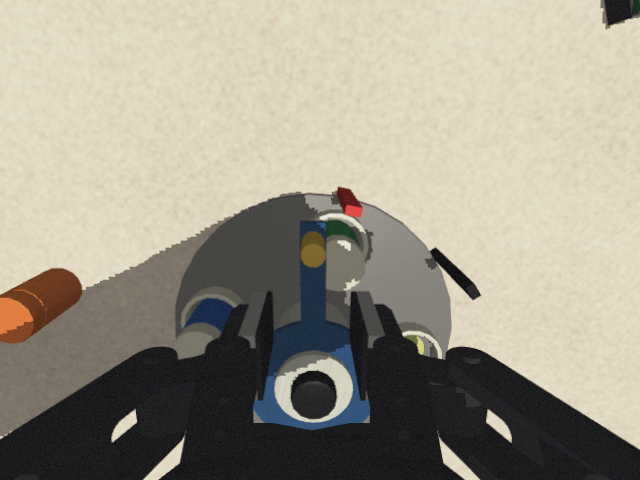

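The static wrist view agrees with the fit: peg top (313,256), knob (314,398), red (355,211), black (477,296). Descending around the peg.

>>> {"fn": "arm_command", "kwargs": {
  "series": "0.65 0.001 0 0.027 0; 0.65 0.001 0 0.027 0; 0.65 0.001 0 0.027 0; 0.65 0.001 0 0.027 0; 0.65 0.001 0 0.027 0; 0.65 0.001 0 0.027 0; 0.65 0.001 0 0.027 0; 0.65 0 0 0.025 0; 0.65 0 0 0 0; 0.65 0 0 0 0"
}}

```text
clock: 3.95
position: [0.5551, 0.1556, 0.105]
ee_rot: [0.758, 0.652, 0.0, 0.0]
ft_force: [0.0, 0.2, -0.1]
grip_width: 0.348
grasp_force: 0.0
```

```bash
python3 - <<'E'
import numpy as np
from h import manip
o=manip.get_obs(); print(o['position'],o['ft_force'],o['grip_width'])
# arc: rows relative to tool; centre
c=np.array([.5403,.0568]); p=o['position'][:2]
a0=np.degrees(np.arctan2(*(p-c)[::-1])); print('ang',a0, np.linalg.norm(p-c), 'open target',np.degrees(1.2035)-45)
# per-row step of s deg with tool spinning cw s deg, chord in tool axes: tool y tangent(cw), x ~ outward
for s in (6.5,):
    r=.1; s=np.radians(s); print('ty',r*np.sin(s)/.4,'tx(inward)',r*(1-np.cos(s))/.4, s/np.pi)
E
```

```text
[0.55507291 0.15559081 0.10498127] [ 0.04019225  0.19077827 -0.07545805] 0.348219988377291
ang 81.49516459712606 0.09988925192557659 open target 23.955470643994573
ty 0.02830080344197668 tx(inward) 0.0016070360808531359 0.036111111111111115
```

>>> {"fn": "arm_command", "kwargs": {
  "series": "0.8 0 0 0 0; 0.8 -0.0015 0.0274 0 0.035; 0.8 -0.0015 0.0274 0 0.035; 0.8 -0.0015 0.0274 0 0.035; 0.8 -0.0015 0.0274 0 0.035; 0.8 -0.0015 0.0274 0 0.035; 0.8 -0.0015 0.0274 0 0.035; 0.8 -0.0015 0.0274 0 0.035; 0.8 -0.0015 0.0274 0 0.035; 0.8 -0.0015 0.0274 0 0.035"
}}

```text
clock: 5.2
position: [0.631, 0.0993, 0.1051]
ee_rot: [0.977, 0.212, 0.0, -0.001]
ft_force: [-0.3, 1.4, 0.6]
grip_width: 0.194
grasp_force: 0.9
```

```bash
python3 - <<'E'
import numpy as np
from h import *
snap('top','top1')
o=manip.get_obs(); print(o['position'],o['ft_force'],o['grip_width'])
c=np.array([.5403,.0568]); p=o['position'][:2]
print('ang',np.degrees(np.arctan2(*(p-c)[::-1])), np.linalg.norm(p-c))
E
python3 plan.py .62 .1 .25 -66 10
```

```text
[0.63149797 0.09741997 0.10511148] [ 0.95973194  1.4777451  -0.14816822] 0.2036172289530247
ang 24.0083961109027 0.09983512660788672
p [0.6315 0.0974 0.1051] ydir -65.9 turn cw 0.1 q7 -1.15 t 5.25
0 -0.0024 -0.0018 -0.0362 0.0001; 0 -0.0024 -0.0018 -0.0362 0.0001; 0 -0.0024 -0.0018 -0.0362 0.0001; 0 -0.0024 -0.0018 -0.0362 0.0001; 0 -0.0024 -0.0018 -0.0362 0.0001; 0 -0.0024 -0.0018 -0.0362 0.0001; 0 -0.0024 -0.0018 -0.0362 0.0001; 0 -0.0024 -0.0018 -0.0362 0.0001; 0 -0.0024 -0.0018 -0.0362 0.0001; 0 -0.0024 -0.0018 -0.0362 0.0001
```

```bash
python3 - <<'E'
from plan import *
t=load('top0'); print('tape',atz(t,[[367.5,171]],.0125).round(3),'roller',atz(t,[[494,238],[492,295]],.02).round(3))
print(proj(load('top1'),[[.5403,.0568,.098]]))
plan(.628,-.2015,.2,-111,7,5,.35,p0=np.array([.6315,.0965,.2]))
E
```

```text
tape [[ 0.75  -0.14   0.012]] roller [[ 0.592 -0.412  0.02 ]
 [ 0.468 -0.398  0.02 ]]
[[276.03799688 259.56807315]]
p [0.6315 0.0965 0.2   ] ydir -65.9 turn cw 45.1 q7 -1.15 t 5.25
0.35 -0.0446 0.0966 -0.0000 0.0501; 0.35 -0.0289 0.1024 -0.0000 0.0501; 0.35 -0.0125 0.1057 -0.0000 0.0501; 0.35 0.0042 0.1064 -0.0000 0.0501; 0.35 0.0209 0.1044 -0.0000 0.0501; 0.35 0.0370 0.0998 -0.0000 0.0000; 0.35 0.0370 0.0998 -0.0000 0.0000
```

>>> {"fn": "arm_command", "kwargs": {
  "series": "0.7 0 0 -0.04 0; 0.7 0 0 -0.08 0; 0.5 0 0 -0.08 0; 0.35 0 0 -0.04 0; 0.35 0 0 0 0; 0.35 0 0 0 0.05; 0.35 0 0 0 0.05; 0.35 0 0 0 0.05; 0.35 0 0 0 0.05; 0.35 0 0 0 0.05"
}}

```text
clock: 6.5
position: [0.6299, 0.0985, 0.1991]
ee_rot: [0.984, -0.179, -0.001, 0.001]
ft_force: [-0.0, 0.2, 0.0]
grip_width: 0.654
grasp_force: 0.0
```

```bash
python3 plan.py .628 -.2015 .2 -111 8 8 .35; python3 -c "
from h import *
c=snap('wrist','w3');cv2.imwrite('pics/w3c.png',c['pixels'][:,:,::-1])
print(proj(c,[[.5403,.0568,.098],[.6169,.0273,.024],[.5109,-.0198,.024],[.6509,.1059,.08],[.5403+.1*np.cos(.4181),.0568+.1*np.sin(.4181),.109]]).round(0))"
```

```text
p [0.6299 0.0985 0.1991] ydir -110.6 turn cw 0.4 q7 -1.91 t 6.5
0.35 0.0324 0.0880 -0.0003 0.0003; 0.35 0.0325 0.0879 -0.0003 0.0003; 0.35 0.0326 0.0879 -0.0003 0.0003; 0.35 0.0327 0.0879 -0.0003 0.0003; 0.35 0.0327 0.0879 -0.0003 0.0003; 0.35 0.0328 0.0878 -0.0003 0.0003; 0.35 0.0329 0.0878 -0.0003 0.0003; 0.35 0.0330 0.0878 -0.0003 0.0003
[[420. 353.]
 [403. 204.]
 [497. 304.]
 [286. 214.]
 [309. 251.]]
```

View pics/w3c.png

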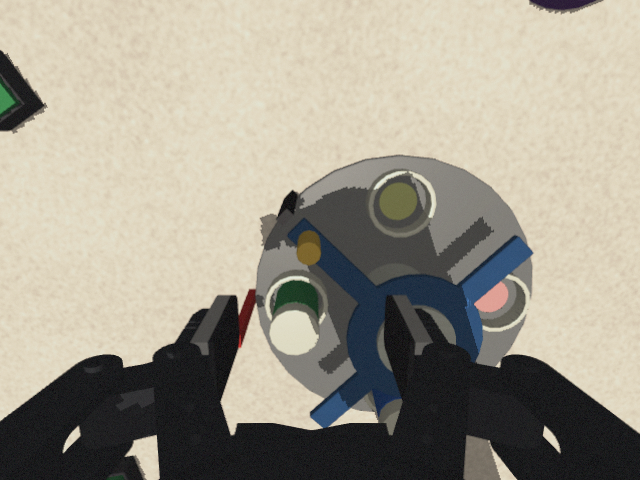

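Collar is open: peg top (308,254) against the predicted (309,251). Cup rims at (402,203) and (496,303) match the predictions within 1 px. On to spare_a.

>>> {"fn": "arm_command", "kwargs": {
  "series": "0.35 0.033 0.088 0 0; 0.35 0.033 0.088 0 0; 0.35 0.033 0.088 0 0; 0.35 0.033 0.088 0 0; 0.35 0.033 0.088 0 0; 0.35 0.033 0.088 0 0; 0.35 0.033 0.088 0 0; 0.35 0.033 0.088 0 0; 0.35 0 0 0 0; 0.35 0 0 0 0"
}}

```text
clock: 7.8
position: [0.6315, -0.2014, 0.1997]
ee_rot: [0.984, -0.176, -0.001, -0.0]
ft_force: [0.4, 0.5, -0.6]
grip_width: 0.653
grasp_force: 0.0
```

```bash
python3 -c "
from h import *
c=snap('wrist','w4')
im=c['pixels'][:,:,::-1].copy()
for X in([.6279,-.2015],[.4856,-.1999]):
    a=np.linspace(0,2*np.pi,60)
    for z,col in((.062,(255,0,255)),(0.,(255,255,0))):
        for u in proj(c,np.c_[X[0]+.018*np.cos(a),X[1]+.018*np.sin(a),a*0+z]):
            if 0<u[0]<639 and 0<u[1]<479: im[int(u[1]+.5),int(u[0]+.5)]=col
    print(proj(c,[[*X,.062],[*X,0]]).round(1))
cv2.imwrite('pics/w4c.png',im); print(manip.get_obs()['position'])
"
```

```text
[[311.3 238. ]
 [311.3 218.3]]
[[373.6 406.2]
 [363.4 360.9]]
[ 0.63181564 -0.20073509  0.19985731]
```

View pics/w4c.png

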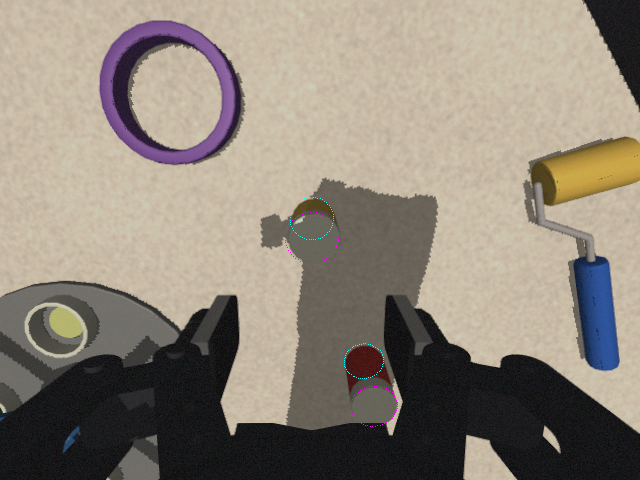

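The overlays sit on both spares: yellow cap (311,238), red cap (374,406). Positions confirmed. Descending on spare_a.

```bash
python3 plan.py .628 -.2015 .047 -111 7 7 .35
```

```text
p [ 0.6318 -0.2007  0.1999] ydir -110.2 turn cw 0.8 q7 -1.41 t 7.85
0.35 -0.0012 0.0007 0.0546 0.0006; 0.35 -0.0012 0.0007 0.0546 0.0006; 0.35 -0.0012 0.0007 0.0546 0.0006; 0.35 -0.0012 0.0007 0.0546 0.0006; 0.35 -0.0012 0.0007 0.0546 0.0006; 0.35 -0.0012 0.0007 0.0546 0.0006; 0.35 -0.0012 0.0007 0.0546 0.0006
```

>>> {"fn": "arm_command", "kwargs": {
  "series": "0.35 -0.0012 0.0007 0.055 0.0006; 0.35 -0.0012 0.0007 0.055 0.0006; 0.35 -0.0012 0.0007 0.055 0.0006; 0.35 -0.0012 0.0007 0.055 0.0006; 0.35 -0.0012 0.0007 0.055 0.0006; 0.35 -0.0012 0.0007 0.055 0.0006; 0.35 -0.0012 0.0007 0.052 0.0006; 0.35 0 0 0 0; 0.35 0 0 0 0; 0.35 0 0 0 0",
  "newtons": 30
}}

```text
clock: 9.1
position: [0.6284, -0.2032, 0.0489]
ee_rot: [0.983, -0.183, 0.001, -0.0]
ft_force: [0.6, 0.0, -0.4]
grip_width: 0.65
grasp_force: 0.0
```

>>> {"fn": "arm_command", "kwargs": {
  "series": "1 0 0 0 0; 1 0 0 0 0; 1 0 0 0 0; 1 0 0 0 0; 1 0 0 0 0; 1 0 0 0 0; 1 0 0 -0.02 0; 1 0 0 -0.05 0; 1 0 0 -0.05 0; 1 0 0 -0.05 0"
}}

```text
clock: 10.35
position: [0.6281, -0.203, 0.1179]
ee_rot: [0.983, -0.183, 0.001, -0.0]
ft_force: [-0.4, 0.6, -1.0]
grip_width: 0.416
grasp_force: 30.1
```

```bash
python3 plan.py .6169 .0273 .19 -111 8 8 1
```

```text
p [ 0.6281 -0.203   0.1179] ydir -111.1 turn cw -0.1 q7 -1.38 t 10.35
1.0 -0.0292 -0.0659 -0.0225 -0.0001; 1.0 -0.0292 -0.0659 -0.0225 -0.0001; 1.0 -0.0292 -0.0659 -0.0225 -0.0001; 1.0 -0.0291 -0.0659 -0.0225 -0.0001; 1.0 -0.0291 -0.0659 -0.0225 -0.0001; 1.0 -0.0291 -0.0659 -0.0225 -0.0001; 1.0 -0.0291 -0.0659 -0.0225 -0.0001; 1.0 -0.0291 -0.0659 -0.0225 -0.0001
```

>>> {"fn": "arm_command", "kwargs": {
  "series": "1 -0.029 -0.066 -0.0225 0; 1 -0.029 -0.066 -0.0225 0; 1 -0.029 -0.066 -0.0225 0; 1 -0.029 -0.066 -0.0225 0; 1 -0.029 -0.066 -0.0225 0; 1 -0.029 -0.066 -0.0225 0; 1 -0.029 -0.066 -0.0225 0; 1 -0.029 -0.066 -0.0225 0; 1 0 0 0 0; 1 0 0 0 0"
}}

```text
clock: 11.6
position: [0.6173, 0.0267, 0.1885]
ee_rot: [0.983, -0.183, 0.0, 0.0]
ft_force: [-0.1, -0.8, -0.9]
grip_width: 0.414
grasp_force: 30.1
```

```bash
python3 plan.py .6169 .0273 .09 -111 8 8 1
```

```text
p [0.6173 0.0267 0.1885] ydir -111.1 turn cw -0.1 q7 -1.8 t 11.6
1.0 -0.0002 -0.0001 0.0308 -0.0001; 1.0 -0.0002 -0.0001 0.0308 -0.0001; 1.0 -0.0002 -0.0001 0.0308 -0.0001; 1.0 -0.0002 -0.0001 0.0308 -0.0001; 1.0 -0.0002 -0.0001 0.0308 -0.0001; 1.0 -0.0002 -0.0001 0.0308 -0.0001; 1.0 -0.0002 -0.0001 0.0308 -0.0001; 1.0 -0.0002 -0.0001 0.0308 -0.0001
```

>>> {"fn": "arm_command", "kwargs": {
  "series": "1 0 0 0.03 0; 1 0 0 0.03 0; 1 0 0 0.03 0; 1 0 0 0.03 0; 1 0 0 0.03 0; 1 0 0 0.03 0; 1 0 0 0.03 0; 1 0 0 0.03 0; 1 0 0 0.03 0; 1 0 0 0 0"
}}

```text
clock: 12.85
position: [0.6167, 0.0276, 0.0788]
ee_rot: [0.983, -0.183, -0.001, 0.0]
ft_force: [-0.1, 0.4, -0.4]
grip_width: 0.413
grasp_force: 30.1
```

```bash
python3 plan.py .6169 .0273 .0565 -111 6 6 1
```

```text
p [0.6167 0.0276 0.0788] ydir -111.1 turn cw -0.1 q7 -1.74 t 12.85
1.0 0.0001 0.0001 0.0093 -0.0001; 1.0 0.0001 0.0001 0.0093 -0.0001; 1.0 0.0001 0.0001 0.0093 -0.0001; 1.0 0.0001 0.0001 0.0093 -0.0001; 1.0 0.0001 0.0001 0.0093 -0.0001; 1.0 0.0001 0.0001 0.0093 -0.0001
```

>>> {"fn": "arm_command", "kwargs": {
  "series": "1 0 0 0.009 0; 1 0 0 0.009 0; 1 0 0 0.009 0; 1 0 0 0.009 0; 1 0 0 0.009 0; 1 0 0 0.009 0; 1 0 0 0.002 0; 1 0 0 0 0; 1 0 0 0 0; 1 0 0 0 0"
}}

```text
clock: 14.1
position: [0.6174, 0.0276, 0.0576]
ee_rot: [0.983, -0.183, 0.0, -0.0]
ft_force: [-0.2, -0.0, -1.2]
grip_width: 0.409
grasp_force: 30.1
```

>>> {"fn": "arm_command", "kwargs": {
  "series": "1 0 0 0.002 0; 1 0 0 0.001 0; 1 0 0 0 0; 0.5 0 0 0 0; 0.4 0 0 0 0; 0.4 0 0 0 0; 0.4 0 0 0 0; 0.4 0 0 -0.02 0; 0.4 0 0 -0.05 0; 0.4 0 0 -0.08 0"
}}

```text
clock: 15.35
position: [0.6171, 0.0274, 0.1176]
ee_rot: [0.983, -0.183, -0.0, 0.0]
ft_force: [0.6, 0.1, 0.5]
grip_width: 0.598
grasp_force: 0.0
```

>>> {"fn": "arm_command", "kwargs": {
  "series": "0.4 0 0 -0.08 0; 0.4 0 0 -0.08 0; 0.4 0 0 -0.05 0; 0.4 0 0 0 0; 0.4 0 0 0 0; 0.4 0 0 0 0; 0.4 0 0 0 0; 0.4 0 0 0 0; 0.4 0 0 0 0; 0.4 0 0 0 0"
}}

```text
clock: 16.6
position: [0.6174, 0.0275, 0.2003]
ee_rot: [0.983, -0.183, 0.0, -0.0]
ft_force: [-0.7, 0.3, -0.6]
grip_width: 0.603
grasp_force: 0.0
```

```bash
python3 -c "
from h import *
c=snap('wrist','w5')
im=c['pixels'][:,:,::-1].copy()
a=np.linspace(0,2*np.pi,60)
for X in([.6169,.0273],[.5109,-.0198]):
    for z,r,col in((.070,.018,(255,0,255)),(0.024,.026,(255,255,0))):
        for u in proj(c,np.c_[X[0]+r*np.cos(a),X[1]+r*np.sin(a),a*0+z]):
            if 0<u[0]<639 and 0<u[1]<479: im[int(u[1]+.5),int(u[0]+.5)]=col
cv2.imwrite('pics/w5c.png',im)
"
python3 plan.py .4856 -.1999 .2 -111 8 8 .4
```

```text
p [0.6174 0.0275 0.2003] ydir -111.1 turn cw -0.1 q7 -1.81 t 16.65
0.4 -0.0128 0.0811 0.0001 -0.0001; 0.4 -0.0128 0.0811 0.0001 -0.0001; 0.4 -0.0129 0.0811 0.0001 -0.0001; 0.4 -0.0129 0.0811 0.0001 -0.0001; 0.4 -0.0129 0.0811 0.0001 -0.0001; 0.4 -0.0129 0.0811 0.0001 -0.0001; 0.4 -0.0129 0.0811 0.0001 -0.0001; 0.4 -0.0130 0.0811 0.0001 -0.0001
```

View pics/w5c.png

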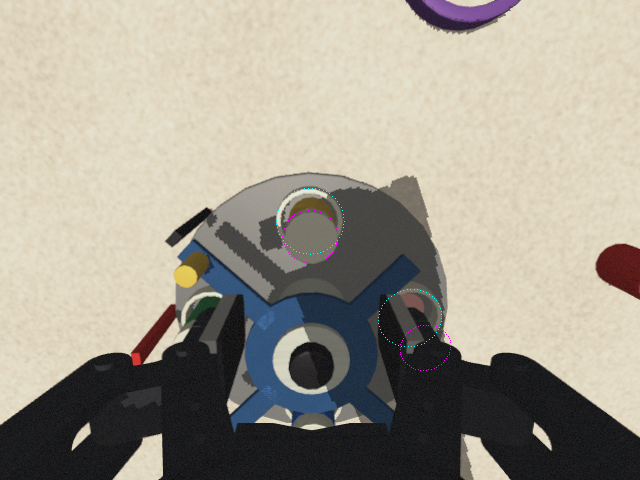

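The yellow pot's cap at (311,237) lies on the predicted seated outline, so it is in the pocket. Next is the red spare.

```bash
python3 plan.py .4856 -.1999 .2 -22 10 10 .35
```

```text
p [0.6174 0.0275 0.2003] ydir -111.1 turn cw -89.1 q7 -1.81 t 16.65
0.35 -0.0103 0.0649 0.0001 -0.0495; 0.35 -0.0202 0.0625 0.0001 -0.0495; 0.35 -0.0296 0.0587 0.0001 -0.0495; 0.35 -0.0384 0.0534 0.0001 -0.0495; 0.35 -0.0462 0.0468 0.0001 -0.0495; 0.35 -0.0528 0.0391 0.0001 -0.0495; 0.35 -0.0583 0.0304 0.0001 -0.0495; 0.35 -0.0623 0.0210 0.0001 -0.0495; 0.35 -0.0648 0.0111 0.0001 -0.0495; 0.35 -0.0657 0.0009 0.0001 -0.0495
```

>>> {"fn": "arm_command", "kwargs": {
  "series": "0.35 -0.0103 0.065 0 -0.0495; 0.35 -0.02 0.0625 0 -0.0495; 0.35 -0.0295 0.0587 0 -0.0495; 0.35 -0.0385 0.0534 0 -0.0495; 0.35 -0.046 0.0468 0 -0.0495; 0.35 -0.053 0.039 0 -0.0495; 0.35 -0.058 0.0304 0 -0.0495; 0.35 -0.0623 0.021 0 -0.0495; 0.35 -0.0648 0.011 0 -0.0495; 0.35 -0.0657 0.001 0 -0.0495"
}}

```text
clock: 17.9
position: [0.4852, -0.2007, 0.2004]
ee_rot: [0.828, 0.561, 0.0, 0.0]
ft_force: [0.7, -0.6, 0.4]
grip_width: 0.645
grasp_force: 0.0
```

>>> {"fn": "arm_command", "kwargs": {
  "series": "0.35 0 0 0 0; 0.35 0 0 0 0; 0.35 0 0 0.04 0; 0.35 0 0 0.04 0; 0.35 0 0 0.04 0; 0.35 0 0 0.04 0; 0.35 0 0 0.04 0; 0.35 0 0 0 0; 0.35 0 0 0 0; 0.35 0 0 0 0"
}}

```text
clock: 19.15
position: [0.486, -0.2, 0.1209]
ee_rot: [0.829, 0.559, 0.0, 0.0]
ft_force: [1.0, 0.4, -0.6]
grip_width: 0.653
grasp_force: 0.0
```

```bash
python3 plan.py .4856 -.1999 .047 -22 6 6 .35
```

```text
p [ 0.486  -0.2     0.1209] ydir -22.0 turn cw -0.0 q7 0.09 t 19.15
0.35 -0.0000 -0.0002 0.0308 -0.0000; 0.35 -0.0000 -0.0002 0.0308 -0.0000; 0.35 -0.0000 -0.0002 0.0308 -0.0000; 0.35 -0.0000 -0.0002 0.0308 -0.0000; 0.35 -0.0000 -0.0002 0.0308 -0.0000; 0.35 -0.0000 -0.0002 0.0308 -0.0000
```

>>> {"fn": "arm_command", "kwargs": {
  "series": "0.35 0 0 0.03 0; 0.35 0 0 0.03 0; 0.35 0 0 0.03 0; 0.35 0 0 0.03 0; 0.35 0 0 0.03 0; 0.35 0 0 0.03 0; 0.35 0 0 0 0; 0.35 0 0 0 0; 0.35 0 0 0 0; 0.35 0 0 0 0"
}}

```text
clock: 20.4
position: [0.4859, -0.1999, 0.0486]
ee_rot: [0.829, 0.559, 0.0, 0.0]
ft_force: [0.3, -0.4, 1.3]
grip_width: 0.648
grasp_force: 0.0
```

>>> {"fn": "arm_command", "kwargs": {
  "series": "1 0 0 0 0; 1 0 0 0 0; 1 0 0 0 0; 1 0 0 0 0; 1 0 0 0 0; 1 0 0 0 0; 1 0 0 -0.02 0; 1 0 0 -0.08 0; 1 0 0 -0.1 0; 1 0 0 -0.1 0"
}}

```text
clock: 21.65
position: [0.4853, -0.2, 0.1696]
ee_rot: [0.829, 0.559, -0.0, -0.0]
ft_force: [0.2, -0.5, -0.4]
grip_width: 0.412
grasp_force: 30.2
```

```bash
python3 plan.py .5109 -.0198 .19 -21 7 7 1
```

```text
p [ 0.4853 -0.2     0.1696] ydir -22.0 turn cw -1.0 q7 0.05 t 21.65
1.0 0.0631 -0.0157 -0.0073 -0.0008; 1.0 0.0631 -0.0155 -0.0073 -0.0008; 1.0 0.0632 -0.0153 -0.0073 -0.0008; 1.0 0.0632 -0.0152 -0.0073 -0.0008; 1.0 0.0632 -0.0150 -0.0073 -0.0008; 1.0 0.0633 -0.0149 -0.0073 -0.0008; 1.0 0.0633 -0.0147 -0.0073 -0.0008
```

>>> {"fn": "arm_command", "kwargs": {
  "series": "1 0.063 -0.015 -0.007 0; 1 0.063 -0.015 -0.007 0; 1 0.063 -0.015 -0.007 0; 1 0.063 -0.015 -0.007 0; 1 0.063 -0.015 -0.007 0; 1 0.063 -0.015 -0.007 0; 1 0.063 -0.015 -0.007 0; 1 0 0 0 0; 1 0 0 0 0; 1 0 0 0 0"
}}

```text
clock: 22.9
position: [0.5126, -0.0217, 0.1879]
ee_rot: [0.83, 0.558, -0.0, 0.0]
ft_force: [-0.0, -0.0, -1.7]
grip_width: 0.413
grasp_force: 30.2
```

```bash
python3 plan.py .5109 -.0198 .08 -22 9 9 1
```

```text
p [ 0.5126 -0.0217  0.1879] ydir -22.1 turn cw -0.1 q7 -0.36 t 22.9
1.0 0.0003 -0.0006 0.0300 -0.0001; 1.0 0.0003 -0.0006 0.0300 -0.0001; 1.0 0.0003 -0.0006 0.0300 -0.0001; 1.0 0.0003 -0.0006 0.0300 -0.0001; 1.0 0.0003 -0.0006 0.0300 -0.0001; 1.0 0.0003 -0.0006 0.0300 -0.0001; 1.0 0.0003 -0.0006 0.0300 -0.0001; 1.0 0.0003 -0.0006 0.0300 -0.0001; 1.0 0.0003 -0.0006 0.0300 -0.0001
```

>>> {"fn": "arm_command", "kwargs": {
  "series": "1 0.0004 -0.0005 0.03 0; 1 0.0004 -0.0005 0.03 0; 1 0.0004 -0.0005 0.03 0; 1 0.0004 -0.0005 0.03 0; 1 0.0004 -0.0005 0.03 0; 1 0.0004 -0.0005 0.03 0; 1 0.0004 -0.0005 0.03 0; 1 0.0004 -0.0005 0.03 0; 1 0.0004 -0.0005 0.03 0; 1 0 0 0 0"
}}

```text
clock: 24.15
position: [0.5111, -0.0186, 0.0789]
ee_rot: [0.829, 0.559, -0.001, -0.0]
ft_force: [-0.2, -0.1, -1.4]
grip_width: 0.41
grasp_force: 30.2
```

```bash
python3 plan.py .5109 -.0198 .0565 -22 6 6 1
```

```text
p [ 0.5111 -0.0186  0.0789] ydir -22.0 turn cw -0.0 q7 -0.28 t 24.15
1.0 -0.0005 0.0001 0.0093 -0.0000; 1.0 -0.0005 0.0001 0.0093 -0.0000; 1.0 -0.0005 0.0001 0.0093 -0.0000; 1.0 -0.0005 0.0001 0.0093 -0.0000; 1.0 -0.0005 0.0001 0.0093 -0.0000; 1.0 -0.0005 0.0001 0.0093 -0.0000
```

>>> {"fn": "arm_command", "kwargs": {
  "series": "1 -0.0005 0 0.009 0; 1 -0.0005 0 0.009 0; 1 -0.0005 0 0.009 0; 1 -0.0005 0 0.009 0; 1 0 0 0.009 0; 1 0 0 0.009 0; 1 0 0 0.002 0; 1 0 0 0 0; 1 0 0 0 0; 1 0 0 0 0"
}}

```text
clock: 25.4
position: [0.5115, -0.0193, 0.0576]
ee_rot: [0.829, 0.559, 0.0, 0.0]
ft_force: [-0.2, 0.1, -0.9]
grip_width: 0.412
grasp_force: 30.2
```

>>> {"fn": "arm_command", "kwargs": {
  "series": "1 0 0 0.002 0; 1 0 0 0.001 0; 1 0 0 0 0; 0.5 0 0 0 0; 0.4 0 0 0 0; 0.4 0 0 0 0; 0.4 0 0 0 0; 0.4 0 0 -0.02 0; 0.4 0 0 -0.05 0; 0.4 0 0 -0.08 0"
}}

```text
clock: 26.65
position: [0.5108, -0.0195, 0.1168]
ee_rot: [0.829, 0.559, -0.001, -0.0]
ft_force: [1.3, -0.4, -0.1]
grip_width: 0.605
grasp_force: 0.0
```

>>> {"fn": "arm_command", "kwargs": {
  "series": "0.65 0 0 -0.08 0; 0.65 0 0 -0.08 0; 0.65 0 0 -0.05 0; 0.65 0 0 0 0; 0.65 0 0 0 0; 0.65 0 0 0 0; 0.65 0 0 0 0; 0.65 0 0 0 0; 0.65 0 0 0 0; 0.65 0 0 0 0"
}}

```text
clock: 27.9
position: [0.5114, -0.0193, 0.2003]
ee_rot: [0.829, 0.559, -0.0, -0.0]
ft_force: [-0.9, 0.7, 0.9]
grip_width: 0.346
grasp_force: 0.0
```

```bash
python3 -c "
from h import *
c=snap('wrist','w6')
im=c['pixels'][:,:,::-1].copy()
a=np.linspace(0,2*np.pi,60)
for X in([.6169,.0273],[.5109,-.0198]):
    for z,r,col in((.070,.018,(255,0,255)),(0.024,.026,(255,255,0))):
        for u in proj(c,np.c_[X[0]+r*np.cos(a),X[1]+r*np.sin(a),a*0+z]):
            if 0<u[0]<639 and 0<u[1]<479: im[int(u[1]+.5),int(u[0]+.5)]=col
cv2.imwrite('pics/w6c.png',im)
b=np.radians(23.96+1); print('peg',.5403+.1*np.cos(b),.0568+.1*np.sin(b))
"
python3 plan.py .631 .099 .18 -66 8 8 .65
```

```text
peg 0.6309602609356838 0.09899854366057828
p [ 0.5114 -0.0194  0.2003] ydir -22.0 turn cw 44.0 q7 -0.37 t 27.95
0.65 0.0483 0.0208 0.0063 0.0305; 0.65 0.0501 0.0161 0.0063 0.0305; 0.65 0.0514 0.0112 0.0063 0.0305; 0.65 0.0522 0.0062 0.0063 0.0305; 0.65 0.0526 0.0012 0.0063 0.0305; 0.65 0.0524 -0.0039 0.0063 0.0305; 0.65 0.0518 -0.0089 0.0063 0.0305; 0.65 0.0507 -0.0138 0.0063 0.0305
```

View pics/w6c.png

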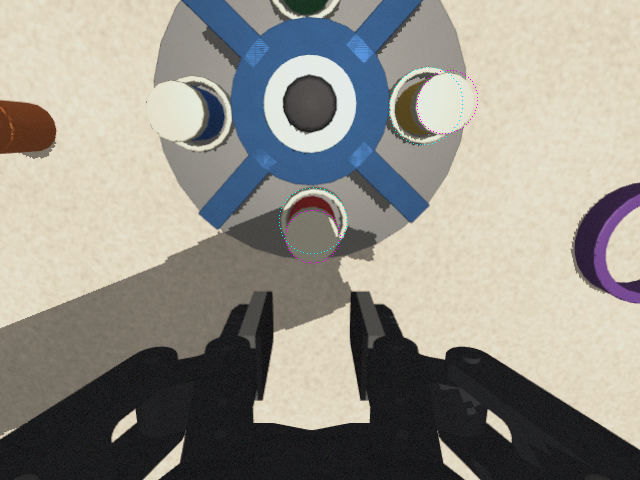

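All four pots sit in their cups: red cap (312,232) and yellow cap (447,102) are on their predicted outlines, and the collar is open. Back to the peg.

>>> {"fn": "arm_command", "kwargs": {
  "series": "0.65 0.048 0.021 0.006 0.0305; 0.65 0.05 0.016 0.006 0.0305; 0.65 0.0515 0.011 0.006 0.0305; 0.65 0.052 0.006 0.006 0.0305; 0.65 0.0525 0.001 0.006 0.0305; 0.65 0.0525 -0.004 0.006 0.0305; 0.65 0.052 -0.009 0.006 0.0305; 0.65 0.051 -0.014 0.006 0.0305; 0.65 0 0 0 0; 0.65 0 0 0 0"
}}

```text
clock: 29.2
position: [0.6304, 0.0984, 0.1811]
ee_rot: [0.978, 0.209, -0.0, 0.0]
ft_force: [0.8, -0.2, -0.7]
grip_width: 0.347
grasp_force: 0.0
```

```bash
python3 plan.py .631 .099 .105 -66 7 7 .65
```

```text
p [0.6304 0.0984 0.1811] ydir -65.9 turn cw 0.1 q7 -1.17 t 29.2
0.65 0.0003 -0.0001 0.0272 0.0001; 0.65 0.0003 -0.0001 0.0272 0.0001; 0.65 0.0003 -0.0001 0.0272 0.0001; 0.65 0.0003 -0.0001 0.0272 0.0001; 0.65 0.0003 -0.0001 0.0272 0.0001; 0.65 0.0003 -0.0001 0.0272 0.0001; 0.65 0.0003 -0.0001 0.0272 0.0001
```

>>> {"fn": "arm_command", "kwargs": {
  "series": "0.65 0 0 0.027 0; 0.65 0 0 0.027 0; 0.65 0 0 0.027 0; 0.65 0 0 0.027 0; 0.65 0 0 0.027 0; 0.65 0 0 0.027 0; 0.65 0 0 0.027 0; 0.65 0 0 0 0; 0.8 0 0 0 0; 0.8 0 0 0 0"
}}

```text
clock: 30.45
position: [0.631, 0.0993, 0.106]
ee_rot: [0.978, 0.209, 0.0, -0.0]
ft_force: [0.3, -0.1, 0.3]
grip_width: 0.203
grasp_force: 0.0
```

```bash
cat > ang.py <<'E'
from h import *
o=manip.get_obs(); d=o['position'][:2]-np.array([.5403,.0568]); print(o['position'],np.degrees(np.arctan2(d[1],d[0])),np.hypot(*d),o['grip_width'],o['ft_force'])
E
python3 ang.py
```

```text
[0.63104378 0.09934477 0.10601634] 25.119297894124774 0.10022221243998032 0.20272379012886643 [ 0.27410621 -0.08309492  0.30262552]
```

>>> {"fn": "arm_command", "kwargs": {
  "series": "0.8 -0.0012 -0.0244 0 -0.0311; 0.8 -0.0012 -0.0244 0 -0.0311; 0.8 -0.0012 -0.0244 0 -0.0311; 0.8 -0.0012 -0.0244 0 -0.0311; 0.8 -0.0012 -0.0244 0 -0.0311; 0.8 -0.0012 -0.0244 0 -0.0311; 0.8 -0.0012 -0.0244 0 -0.0311; 0.8 -0.0012 -0.0244 0 -0.0311; 0.8 0 0 0 0; 0.8 0 0 0 0"
}}

```text
clock: 31.7
position: [0.5758, 0.1518, 0.1058]
ee_rot: [0.825, 0.564, 0.0, -0.0]
ft_force: [0.1, -0.2, -0.3]
grip_width: 0.199
grasp_force: 0.0
```

```bash
python3 ang.py
```

```text
[0.57581108 0.1517592  0.10576758] 69.49614383311267 0.1013818867312914 0.19866655246279205 [ 0.05694932 -0.22640101 -0.27636505]
```

>>> {"fn": "arm_command", "kwargs": {
  "series": "0.65 0 0 0 0; 0.65 0 0 0 0; 0.65 0 0 -0.03 0; 0.65 0 0 -0.06 0; 0.65 0 0 -0.06 0; 0.65 0 0 -0.06 0; 0.65 0 0 -0.03 0; 0.65 0 0 0 0; 0.65 0 0 0 0; 0.65 0 0 0 0"
}}

```text
clock: 32.95
position: [0.5751, 0.1517, 0.2006]
ee_rot: [0.825, 0.565, -0.001, -0.0]
ft_force: [0.3, 0.8, 0.3]
grip_width: 0.35
grasp_force: 0.0
```

```bash
python3 -c "
from h import *
c=snap('wrist','w7'); s=snap('side','side7')
f=lambda a,r,z:[.5403+r*np.cos(a),.0568+r*np.sin(a),z]
im=cv2.convertScaleAbs(c['pixels'][:,:,::-1],alpha=1.3,beta=10)
a=np.linspace(0,2*np.pi,40)
for k,col in((-.08,(0,255,0)),(0,(255,0,255)),(.08,(0,255,0))):
    u=proj(c,[f(1.2035+k,.1,.109)])[0]; print(u); cv2.drawMarker(im,tuple(int(v+.5) for v in u),col,0,5)
sc=cv2.resize(s['pixels'][200:300,220:340,::-1],None,fx=4,fy=4,interpolation=cv2.INTER_CUBIC)
wc=cv2.resize(im[150:330,220:460],None,fx=1.333*1.25,fy=1.333*1.25,interpolation=cv2.INTER_CUBIC)
H=max(sc.shape[0],wc.shape[0]); pad=lambda x:cv2.copyMakeBorder(x,0,H-x.shape[0],0,0,0)
o=np.hstack([pad(wc),pad(sc)]); o=cv2.resize(o,None,fx=800/o.shape[1],fy=800/o.shape[1]); print(o.shape); cv2.imwrite('pics/fin.png',o)"
```

```text
[330.46826722 255.43638477]
[316.35225984 254.93453378]
[302.23757944 255.50992335]
(364, 800, 3)
```

View pics/fin.png

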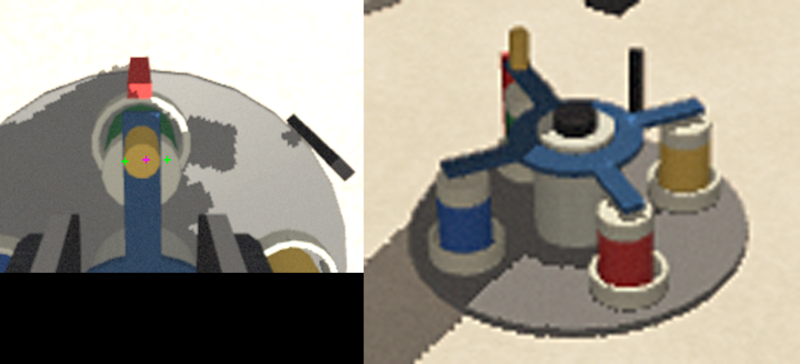

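The peg is within about 0.02 rad of the lock mark and in line with the red post, with an arm over every cap. The gripper is clear, so I'm handing in.

```bash
python3 -c "
from workcell import manip
print(manip.hand_in())"
```

```text
the job is handed in; nothing more can be done
None
```

I opened the collar, seated both spare pots, swung the collar back to about 0.02 rad from the red lock mark, and handed the job in at about 33 s; the hand-in returned no verdict.

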